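Turn the red brush over and store it handle-down

ROBOT

A 6-joint arm with a two-finger parallel gripper is mounted at the origin on the work surface. World frame = base frame: x ahead of the robot, y to its left, z up, the work surface at z = 0. Lengths are in m, angles in rad, forces in N, time in s.
With the tool pointing down it reaches from about 0.3 to 0.95 m from the base axis. Payload 3.1 kg.
Tool frame: the origin (TCP) lies between the finger pads; the fingertips stand 8 mm ahead of it and the grasp point (between the pads) lies 11 mm behind it; z points along the fingers, y is the line along which they close (so a half turn about z gives the same grasp; the last joint's range is limited). The gripper opens to 85 mm and grips with 20 to 120 N. Pads are 22 mm wide; open, the fingers measure 114 mm over their backs; the gripper's body (76 mm by 85 mm) begins 54 mm behind the grasp point. The pads swing forward as they close: fully open they stand 13 mm farther back than shut.
Start: joints at [-1.303, 0.308, 1.634, -0, 1.2, -0.07], TCP at [0.207, -0.59, 0.239] pointing down, gripper open.
Joint ranges: [-3.06, 3.06], [-0.79, 1.96], [0.05, 2.63], [-1.19, 4.34], [0.05, 2.64], [-2.94, 2.94]. Speed limits (rad/s): [2.79, 2.79, 3.14, 3.14, 3.14, 3.14].

INTERFACE

Orientations are given as [roll, pitch, yaw] about the fixed x, y, z axes, in that order (R = Rz(yaw) Ry(pitch) Rx(roll)).
In Python, from rig import ctrl gives the robot as it stands. The module is installed in compiled form; this text tells all that it offers.
- The arm moves only by the tool jog_arm, never from a script. Its arguments are lists of equal length, an entry for each row: "xyz": the shift along the tool's x, y, z in m, a list of three; "yaw": the turn about the tool's z in rad. In form: {"xyz": [[x, y, z], ...], "yaw": [yaw, ...]}. A call has 1 to 12 rows; each row shifts and turns the commanded pose from where the row before left it, along the tool's axes as they then stand; what a row does not reach is not made up. A row lasts 1/10 s, in which the tool goes at most 50 mm and 8.59 degrees, less where a joint would pass 70% of its speed; a pose out of reach is approached as far as the arm can. A call is refused whole if a number of a shift passes 0.05 or a number of a turn 0.15, either way. A call with a gripper value outside its range is refused whole. "claw" is the opening, from -1 (shut) to 1 (fully open), set as the call begins (left out, the last holds). The fingers move at their own pace and stop on an object; "force" is the grip in N (left out, the last holds). Time passes only in rows, so rows that do not move let the fingers close. It gives the time, the measured TCP pose, the force, the opening and the grip force at its end, in the units of the state.
- ctrl.get_state(): the state, without advancing time (a new reading comes with each control period).
- ctrl.camera(name): name is "side" or "top"; returns (picture, depth): 384x512x3 uint8, red, green, blue; 384x512 float32, m along the optical axis (not along the pixel's ray), 0 where there is no reading.
- ctrl.camera_model(name): a dict with "fov_y" (degrees; the focal length in pixels is half the picture's height over the tangent of half this angle, whatever the lens; pixels are square), "cx", "cy" (the principal point, pixels), "k1" (the pictures are not rectified: a ray, as slopes to the right and down, at radius r is drawn at 1 + k1 r^2 times it, then the intrinsics apply), "position" and "orientation" of the camera in the world. Camera axes: x right, y down, z forward; pixel columns grow to the right and rows downward; lengths in m; the calibration is good to about 2 mm. A picture is of the moment at which its call begins. camera_model takes no time and is no camera call.
- ctrl.close_job(): hands the job in; it is judged then, once.
Trained networks look in the newest picture that a camera, given by its name, has taken for a name from the list of things; names that differ only in an ending like _2 or _b are one class to them, and where a whole thing is asked for, a point or a joint stands for the part that bears it (a point fixed in the world has none). Each returns a list of dicts, best first, with "score" (0 to 1); they miss things now and then, are a little off and sometimes report something else, mostly with a low value. They report only what shows in the picture. A call takes as long as a camera call. They do not tell look-alikes from the thing itself.
- ctrl.boxes_of(thing, camera): "bbox" ([left, top, width, height] in pixels, round what is visible of it).
- ctrl.landmark_of(thing, camera): "uv" ([column, row] in pixels: a listed point, or the origin of a listed thing).
The state is a dict: "t": time; "joints": joint angles; "joint_velocities": joint speeds; "tau": joint torques, N m; "position": TCP position; "orientation": TCP orientation; "force": force on the tool from outside, world axes, zero at the start; "moment": the same for the moment, N m; "opening": finger opening in m; "grip_force": force on a finger pad.
Only numpy, scipy, OpenCV 4.12 (cv2) and the standard library are available. Lean on these libraries where they do the work, as an engineer would, in place of code of your own. Each camera call takes 0.05 s, during which the arm holds its last target. There are 200 camera calls.

TASK

The red-handled brush was left standing on its bristles in the blue pot. Take it out, lay it down in both notches of the wooden brush rest and let go of it, then take it again the other way round and stand it handle-down, fully in, in the one terracotta brush block that is empty. Leave the other brushes, the paint bottles, the figurine and the phone where they are.

Things in the scene. Friction and masses are not known exactly. Their poses are not given: they have to be found in the camera images.
- brush: loose stencil brush with a red handle, 180 mm long, about 50 g, round all along. Origin: centre of the flat bristle end; its z axis runs along the brush to the handle end. Bristles 0 to 30 mm (24 mm across), steel ferrule 30 to 62 mm (22 mm across), handle 62 to 165 mm (14 mm across), then a black taper to 8 mm across at 180 mm. At the start it stands upright on its bristles in the pot, handle up.
- handle_end (a point): the tip of the red brush's handle, 180 mm from the bristle end
- brush_mid (a point): the point on the red brush's axis 105 mm from the bristle end
- pot: fixed square pot, 80 x 80 x 56 mm high, blue with a white foot; origin at the centre of its underside, z up. A round well 30 mm across and 46 mm deep (floor 10 mm above the table) in the middle of its top holds the red brush.
- rest: fixed wooden brush rest, base 150 x 50 x 10 mm; origin at the centre of its underside, z up, x along its length. Cross plates 12 mm thick at x = -56 and +56 mm, each with a 90 degree V notch: lowest point 40 mm above the table, edges 62 mm high at 22 mm to either side. A brush in both notches lies along x, either way round: handle axis 50 mm, ferrule axis 56 mm above the table.
- free_block: fixed terracotta brush block, 64 x 64 x 65 mm high, the one with no brush in it; origin at the centre of its underside, z up. A round hole 20 mm across and 55 mm deep (floor 10 mm above the table) in the middle of its top.
- free_hole (a point): centre of the mouth of the empty block's hole, 65 mm above the table
- block_a: fixed block like the empty one, holding the blue-handled brush; origin at the centre of its underside
- block_b: fixed block like the empty one, holding the yellow-handled brush; origin at the centre of its underside
- brush_a: brush with a blue handle, same size as the red one, standing handle-down in block_a, reaching 190 mm above the table; origin at its handle end (lowest point), z up along the brush. Leave it.
- brush_b: brush with a yellow handle, the same, standing in block_b. Leave it.
- paint_blue: loose blue paint bottle, 38 mm across, 105 mm high, origin at the centre of its underside. Leave it.
- paint_red: loose red paint bottle, 38 mm across, 105 mm high, origin at the centre of its underside. Leave it.
- paint_brown: loose brown paint bottle, 44 mm across, 120 mm high, origin at the centre of its underside. Leave it.
- figurine: loose small clay figurine, 44 mm across, 78 mm high, origin at the centre of its underside. Leave it.
- phone: loose phone lying flat, 150 x 72 x 8 mm, origin at the centre of its underside. Leave it.
Things that resemble listed ones, but are neither listed nor needed, are in the scene too. Leave any purple look-alike of the free_block alone.

How it is judged:
On the way:
1. the red brush lies in both notches of the rest, released and still (contact force between brush and the fingers below 0.05 N and contact force between brush and the arm below 0.05 N and angle between brush's own z axis and vertical between 1.37 and 1.77 rad and angle between the z axis of brush and the x axis of rest, either way round below 0.15 rad and x of brush_mid in the frame of rest between -0.05 and 0.05 m and y of brush_mid in the frame of rest between -0.008 and 0.008 m and z of brush_mid in the frame of rest between 0.04 and 0.065 m and linear speed of brush below 0.05 m/s), for 0.2 s.
At the end, for the whole second after the job is handed in: The red brush stands handle-down in the empty block: its handle tip within 10 mm of the hole's axis and within 6 mm of the hole's floor, the brush within 0.25 rad of upright (the hole alone allows less), at rest and released (angle between brush's own z axis and vertical above 2.89159 rad and horizontal distance between handle_end and free_block below 0.01 m and z of handle_end in the frame of free_block below 0.016 m and linear speed of brush below 0.05 m/s); the robot touches nothing.
It fails at once if another brush, a paint bottle, the figurine or the phone is moved more than 25 mm (distance of any of brush_a, brush_b, paint_blue, paint_red, paint_brown, figurine, phone from where it was at the start of the episode above 0.025 m).
It fails at once if another brush, a paint bottle, the figurine or the phone is tipped over (angle between any of brush_a, brush_b, paint_blue, paint_red, paint_brown, figurine, phone's own z axis and vertical above 0.5 rad).
It also fails if it takes over 64 s, if anything falls off the work surface, if the arm or the gripper's body presses on something with over 40 N, if the wrist force passes 120 N, or if a joint passes its speed limit or range.

## Working session

There is one attempt and no reset: what is moved stays moved. The work goes in short steps, Python scripts to look and compute and a tool call to move; the robot and the scene stay as the last step left them, time stands still between calls to the robot, and variables do not carry over. Pictures are saved under pics/ and viewed, at most 10 in all, crops included, and the job is handed in when it is done.

Besides the shell and the picture viewer there is one more tool, called after ">>>" as name(argument=value, ...), one argument or row to a line, values as JSON. jog_arm: Moves the arm, as the interface text tells. Its arguments: {"type":"object","properties":{"xyz":{"type":"array","items":{"type":"array","items":{"type":"number"}}},"yaw":{"type":"array","items":{"type":"number"}},"claw":{"type":"number"},"force":{"type":"number"}},"required":["xyz","yaw"]}

```bash
mkdir -p pics; cat > h.py <<'E'
import numpy as np, cv2
from rig import ctrl
from scipy.spatial.transform import Rotation as R
def cam(n):
    m=ctrl.camera_model(n); f=192/np.tan(np.radians(m["fov_y"])/2)
    o=np.array(m["orientation"])
    Rm=R.from_euler('xyz',o).as_matrix() if o.shape==(3,) else (o if o.shape==(3,3) else None)
    return m,f,Rm,np.array(m["position"])
def ray(n,uv):
    m,f,Rm,p=cam(n); d=np.array([(uv[0]-m["cx"])/f,(uv[1]-m["cy"])/f]); s=d.copy()
    for _ in range(20): s=d/(1+m["k1"]*(s@s))
    return p,Rm@np.array([s[0],s[1],1])
def atz(n,uv,z):
    p,d=ray(n,uv); return p+d*(z-p[2])/d[2]
def cloud(n,dep):
    m,f,Rm,p=cam(n); v,u=np.mgrid[0:384,0:512]
    d=np.stack([(u-m["cx"])/f,(v-m["cy"])/f],-1); s=d.copy()
    for _ in range(20): s=d/(1+m["k1"]*(s**2).sum(-1,keepdims=True))
    c=np.concatenate([s,np.ones(s.shape[:2]+(1,))],-1)*dep[...,None]
    return c@Rm.T+p
def proj(n,P):
    m,f,Rm,p=cam(n); c=Rm.T@(np.array(P)-p); s=c[:2]/c[2]; s=s*(1+m["k1"]*(s@s))
    return s*f+[m["cx"],m["cy"]]
E
python3 - <<'E'
from h import *
ims=[]
for n in("side","top"):
    print(n,ctrl.camera_model(n))
    im,d=ctrl.camera(n); np.savez(f'{n}0.npz',im=im,d=d,P=cloud(n,d)); ims.append(im)
    cv2.imwrite(f'pics/{n}0.png',cv2.resize(im[...,::-1],(800,600)))
    for t in["brush","handle_end","pot","rest","free_block","free_hole","block_a","brush_a","paint_blue","figurine","phone"]:
        print(t,[(np.round(x["uv"]).astype(int).tolist(),round(x["score"],2),np.round(cloud(n,d)[int(x["uv"][1]),int(x["uv"][0])],3).tolist()) for x in ctrl.landmark_of(t,n)if 0<=x["uv"][1]<384 and 0<=x["uv"][0]<512])
print(ctrl.get_state())
E
```

```text
side {'fov_y': 42.347077344668435, 'cx': 249.68803678972918, 'cy': 187.69615017055014, 'k1': -0.21804852333542862, 'position': array([0.18772329, 1.12296716, 0.95842232]), 'orientation': array([-2.22149031,  0.01498974, -2.83985315])}
brush [([253, 284], 0.62, [0.433, 0.361, 0.058])]
handle_end [([249, 235], 0.6, [0.448, 0.331, 0.192]), ([197, 195], 0.38, [0.723, 0.015, 0.01])]
pot []
rest [([248, 193], 0.58, [0.555, 0.007, 0.044])]
free_block [([342, 166], 0.82, [0.31, -0.27, 0.01]), ([308, 154], 0.72, [0.431, -0.282, 0.028])]
free_hole [([309, 138], 0.67, [0.438, -0.322, 0.063]), ([275, 142], 0.66, [0.564, -0.329, 0.021]), ([343, 147], 0.62, [0.317, -0.31, 0.056]), ([300, 204], 0.44, [0.4, -0.007, 0.026])]
block_a [([272, 142], 0.9, [0.567, -0.315, 0.029])]
brush_a [([253, 284], 0.62, [0.433, 0.361, 0.058])]
paint_blue [([214, 163], 0.82, [0.74, -0.179, 0.0])]
figurine [([280, 339], 0.59, [0.333, 0.472, 0.026])]
phone [([198, 194], 0.89, [0.72, 0.015, 0.01]), ([247, 193], 0.39, [0.561, 0.008, 0.047])]
top {'fov_y': 54.81277693342394, 'cx': 257.8008022236337, 'cy': 191.8844187256446
[... 1333 characters left out ...]
])]
{'t': 1.2, 'joints': array([-1.30265608e+00,  3.08116666e-01,  1.63379847e+00,  4.37061964e-05,
        1.19969749e+00, -6.97034177e-02]), 'joint_velocities': array([-9.36110481e-05, -7.15185026e-05,  4.80097253e-04,  6.54352900e-04,
        4.64263502e-04,  1.48613535e-03]), 'tau': array([ 1.61542616e-04, -4.15288210e+01, -2.77079612e+01, -1.32338710e-04,
        8.02730992e-04,  1.24229962e-05]), 'position': array([ 0.20714437, -0.58968199,  0.23926236]), 'orientation': array([-3.14157556e+00, -4.20233550e-05,  3.37827819e-01]), 'force': array([0.43385957, 1.15294044, 0.28499145]), 'moment': array([0.00105162, 0.00534674, 0.03597612]), 'grip_force': 0.0, 'opening': 0.08546181031864317}
```

View pics/side0.png

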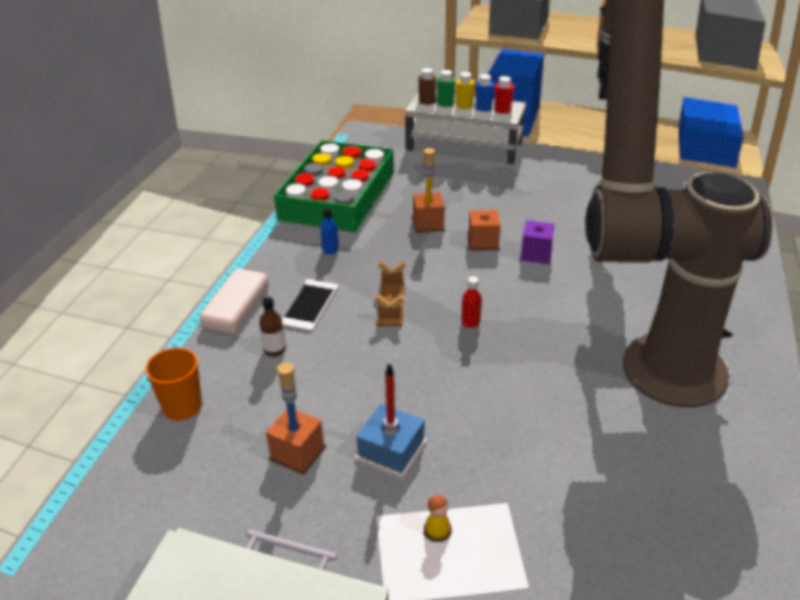

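View pics/top0.png

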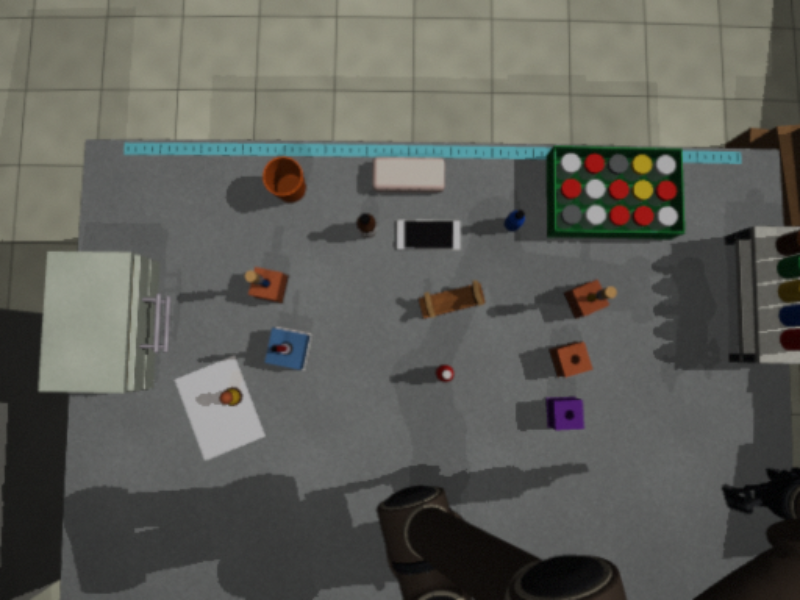

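The side view (800 px scale) shows the red brush in the blue pot at (390,400) and the wooden rest at (390,295). Candidates for the free block:
- Terracotta block at side (484,230) / top (572,359): empty, so this is the one.
- Purple look-alike at side (537,241) / top (567,414): excluded.
- Block_a at side (295,437) and block_b at side (428,210): both hold brushes.

Next I'll measure the chosen items.

```bash
python3 - <<'E'
from h import *
for n in("top","side"):
    D=np.load(n+'0.npz');im,P=D['im'],D['P']; hsv=cv2.cvtColor(im,cv2.COLOR_RGB2HSV);H,S,V=[hsv[...,i].astype(int) for i in range(3)]
    ok=D['d']>0
    def rect(name,c,r,m,z0,z1):
        q=ok&m&(np.hypot(P[...,0]-c[0],P[...,1]-c[1])<r)&(P[...,2]>z0)&(P[...,2]<z1); X=P[q]
        if len(X)<5: print(n,name,len(X));return
        (cx,cy),(w,h),a=cv2.minAreaRect((X[:,:2]*1000).astype(np.float32))
        print(n,name,len(X),'c',round(cx,1),round(cy,1),'wh',round(w),round(h),'ang',round(a,1),'medz',np.median(X[:,2]).round(3),'med',np.median(X[:,:2],0).round(4))
    any_=S>=0
    rect('block',(.435,-.31),.07,(S>110)&((H<20)|(H>170)),.055,.075)
    rect('pot',(.455,.321),.07,(H>95)&(H<125)&(S>80),.045,.066)
    rect('rest',(.57,0),.12,(S>90)&(H<25),.008,.075)
    rect('restlow',(.57,0),.12,(S>90)&(H<25),.004,.018)
    rect('resthi',(.57,0),.12,(S>90)&(H<25),.045,.075)
    for z in(.08,.1,.12,.14,.16,.18): rect('brush%g'%z,(.455,.321),.06,any_,z-.01,z+.01)
    for z in(.06,.16):rect('brush_b%g'%z,(.59,-.34),.09,any_,z-.02,z+.03)
    rect('pred',(.44,0),.05,(S>110)&((H<10)|(H>170)),.02,.12)
D=np.load('top0.npz')['im'][165:260,150:395]
cv2.imwrite('pics/crop1.png',cv2.resize(D[...,::-1],None,fx=3.2,fy=3.2,interpolation=cv2.INTER_CUBIC))
E
```

```text
top block 329 c 433.9 -313.4 wh 65 67 ang 16.7 medz 0.063 med [ 0.4328 -0.3122]
top pot 420 c 449.7 330.5 wh 82 77 ang 79.0 medz 0.055 med [0.4488 0.3251]
top rest 361 c 565.9 -43.3 wh 54 147 ang 14.8 medz 0.012 med [ 0.5654 -0.0448]
top restlow 403 c 567.1 -43.7 wh 49 148 ang 14.9 medz 0.009 med [ 0.5658 -0.0415]
top resthi 84 c 565.2 -43.9 wh 54 124 ang 13.9 medz 0.054 med [ 0.5652 -0.043 ]
top brush0.08 13 c 452.7 327.8 wh 20 15 ang 24.2 medz 0.072 med [0.452  0.3246]
top brush0.1 4
top brush0.12 5 c 449.8 325.1 wh 2 10 ang 82.4 medz 0.121 med [0.4484 0.3257]
top brush0.14 6 c 449.9 324.9 wh 2 10 ang 88.3 medz 0.141 med [0.4499 0.3254]
top brush0.16 6 c 449.6 325.4 wh 2 10 ang 81.0 medz 0.164 med [0.4498 0.3252]
top brush0.18 10 c 449.3 328.3 wh 6 12 ang 70.2 medz 0.182 med [0.4512 0.3272]
top brush_b0.06 325 c 572.8 -351.5 wh 64 65 ang 23.9 medz 0.063 med [ 0.5685 -0.345 ]
top brush_b0.16 69 c 572.4 -351.7 wh 23 22 ang 89.7 medz 0.184 med [ 0.5712 -0.3468]
top pred 41 c 407.7 -20.1 wh 17 34 ang 33.5 medz 0.07 med [ 0.409  -0.0164]
side block 219 c 433.6 -312.9 wh 63 71 ang 16.5 m
[... 383 characters left out ...]
wh 20 19 ang 5.3 medz 0.075 med [0.4482 0.3342]
side brush0.1 35 c 447.8 332.3 wh 12 10 ang 17.3 medz 0.101 med [0.4463 0.3342]
side brush0.12 34 c 446.8 332.3 wh 13 7 ang 33.7 medz 0.119 med [0.4477 0.3335]
side brush0.14 36 c 449.0 332.5 wh 14 11 ang 10.6 medz 0.139 med [0.448  0.3334]
side brush0.16 37 c 449.9 333.4 wh 6 13 ang 84.0 medz 0.16 med [0.4482 0.3334]
side brush0.18 40 c 449.3 331.2 wh 12 12 ang 16.6 medz 0.179 med [0.4485 0.3327]
side brush_b0.06 305 c 571.8 -352.8 wh 65 76 ang 23.7 medz 0.065 med [ 0.568  -0.3374]
side brush_b0.16 92 c 570.0 -344.2 wh 21 23 ang 11.7 medz 0.166 med [ 0.5697 -0.3439]
side pred 140 c 402.9 -15.8 wh 19 26 ang 75.9 medz 0.056 med [ 0.402  -0.0122]
```

View pics/crop1.png

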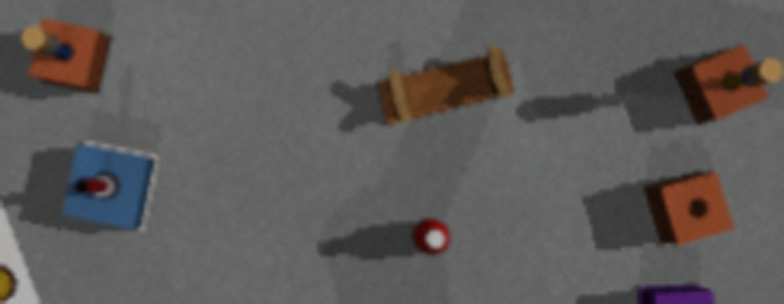

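The crop shows the red brush in the blue pot at (105,187), the rest at (445,85) and the free terracotta block with its dark empty hole at (698,208). The purple look-alike is at (675,298). I'll turn the tool first, then translate.

>>> jog_arm(
  xyz=[
    [0,0,0],
    [0,0,0],
    [0,0,0],
    [0,0,0],
    [0,0,0],
    [0,0,0],
    [0,0,0],
    [0,0,0],
    [0,0,0],
    [0,0,0],
    [0,0,0],
    [0,0,0],
  ],
  yaw=[-0.1244,-0.1244,-0.1244,-0.1244,-0.1244,-0.1244,-0.1244,-0.1244,-0.1244,-0.1244,-0.1244,-0.1244],
  claw=1,
  force=20,
)

```text
t: 2.4
position: [0.2071, -0.5897, 0.2393]
orientation: [3.142, -0.0, 1.836]
force: [-0.7, 0.5, 0.9]
opening: 0.0857
grip_force: 0.0
```

```bash
cat >> h.py <<'E'
def go(*T,st=None):
    "tool-frame shift from the measured pose to world target(s), yaw error to 1.831"
    s=ctrl.get_state(); p=np.array(s["position"]);print('t',round(s["t"],2),p.round(4),'rpy',np.round(s["orientation"],3),'F',np.round(s["force"],1),'open',round(s["opening"],4),'grip',round(s["grip_force"],1))
    M=R.from_euler('xyz',s["orientation"]).as_matrix()
    for t in T:
        t=np.array(t); print('  to',t.round(4),'tool shift',(M.T@(t-p)).round(4)); p=t
E
python3 - <<'E'
from h import *
go([.449,.3285,.239],[.449,.3285,.139])
E
```

```text
t 2.4 [ 0.2071 -0.5897  0.2393] rpy [ 3.142 -0.     1.836] F [-0.7  0.5  0.9] open 0.0857 grip 0.0
  to [0.449  0.3285 0.239 ] tool shift [8.228e-01 4.739e-01 3.000e-04]
  to [0.449  0.3285 0.139 ] tool shift [-0.  -0.   0.1]
```

>>> jog_arm(
  xyz=[
    [0.0374,0.0215,0],
    [0.0374,0.0215,0],
    [0.0374,0.0215,0],
    [0.0374,0.0215,0],
    [0.0374,0.0215,0],
    [0.0374,0.0215,0],
    [0.0374,0.0215,0],
    [0.0374,0.0215,0],
    [0.0374,0.0215,0],
    [0.0374,0.0215,0],
    [0.0374,0.0215,0],
  ],
  yaw=[0,0,0,0,0,0,0,0,0,0,0],
)

```text
t: 3.5
position: [0.3302, -0.1298, 0.2397]
orientation: [3.14, 0.001, 1.83]
force: [1.2, 0.2, 0.5]
opening: 0.0853
grip_force: 0.0
```

>>> jog_arm(
  xyz=[
    [0.0374,0.0215,0],
    [0.0374,0.0215,0],
    [0.0374,0.0215,0],
    [0.0374,0.0215,0],
    [0.0374,0.0215,0],
    [0.0374,0.0215,0],
    [0.0374,0.0215,0],
    [0.0374,0.0215,0],
    [0.0374,0.0215,0],
    [0.0374,0.0215,0],
    [0.0374,0.0215,0],
    [0,0,0],
  ],
  yaw=[0,0,0,0,0,0,0,0,0,0,0,0],
)

```text
t: 4.7
position: [0.4541, 0.3316, 0.2394]
orientation: [3.139, -0.002, 1.834]
force: [0.5, -1.0, -0.4]
opening: 0.0854
grip_force: 0.0
```

```bash
python3 - <<'E'
from h import *
go([.449,.3285,.239],[.449,.3285,.139])
E
```

```text
t 4.7 [0.4541 0.3316 0.2394] rpy [ 3.139e+00 -2.000e-03  1.834e+00] F [ 0.5 -1.  -0.4] open 0.0854 grip 0.0
  to [0.449  0.3285 0.239 ] tool shift [-0.0017 -0.0057  0.0004]
  to [0.449  0.3285 0.139 ] tool shift [-0.0002 -0.0003  0.1   ]
```

>>> jog_arm(
  xyz=[
    [-0.002,-0.005,0],
    [0,0,0.02],
    [0,0,0.03],
    [0,0,0.03],
    [0,0,0.02],
    [0,0,0],
  ],
  yaw=[0,0,0,0,0,0],
)

```text
t: 5.3
position: [0.4452, 0.3202, 0.1361]
orientation: [-3.133, 0.003, 1.829]
force: [-0.1, -0.5, -1.2]
opening: 0.0854
grip_force: 0.0
```

>>> jog_arm(
  xyz=[
    [0,0,0],
    [0,0,0],
    [0,0,0],
    [0,0,0],
    [0,0,0],
    [0,0,0],
    [0,0,0],
    [0,0,0],
  ],
  yaw=[0,0,0,0,0,0,0,0],
  claw=-1,
  force=20,
)

```text
t: 6.1
position: [0.4493, 0.3242, 0.1401]
orientation: [3.14, -0.0, 1.831]
force: [0.2, -0.3, 4.4]
opening: 0.0132
grip_force: 20.7
```

```bash
python3 - <<'E'
from h import *
a=.257;u=np.array([.257,-.966,0]);c=np.array([.565,-.0435,0])
q=c-.085*u
go([.449,.3285,.239],list(q[:2])+[.239])
E
```

```text
t 6.1 [0.4493 0.3242 0.1401] rpy [ 3.14  -0.     1.831] F [ 0.2 -0.3  4.4] open 0.0132 grip 20.7
  to [0.449  0.3285 0.239 ] tool shift [ 0.0042  0.001  -0.0989]
  to [0.5432 0.0386 0.239 ] tool shift [-3.044e-01  1.650e-02 -1.000e-04]
```

>>> jog_arm(
  xyz=[
    [0,0,-0.02],
    [0,0,-0.04],
    [0,0,-0.04],
    [-0.02,0.001,0],
    [-0.04,0.002,0],
    [-0.04,0.002,0],
    [-0.04,0.002,0],
    [-0.04,0.002,0],
    [-0.04,0.002,0],
    [-0.04,0.002,0],
    [-0.03,0.001,0],
    [0,0,0],
  ],
  yaw=[0,0,0,0,0,0,0,0,0,0,0,0],
)

```text
t: 7.3
position: [0.5368, 0.0437, 0.2384]
orientation: [-3.14, 0.001, 1.826]
force: [-0.3, 0.9, -0.8]
opening: 0.0133
grip_force: 20.3
```

```bash
cat > look.py <<'E'
from h import *
import sys
ims=[]
for n,box in (("side",eval(sys.argv[2])),("top",eval(sys.argv[3]))):
    im,d=ctrl.camera(n);np.savez(n+'_l.npz',im=im,d=d,P=cloud(n,d)); x,y=[int(v) for v in proj(n,box)]
    c=np.zeros((160,160,3),np.uint8);k=im[max(y-80,0):y+80,max(x-80,0):x+80];c[:k.shape[0],:k.shape[1]]=k
    ims.append(cv2.resize(c,(400,400),interpolation=cv2.INTER_CUBIC))
cv2.imwrite(sys.argv[1],np.hstack(ims)[...,::-1])
E
python3 look.py pics/l1.png "[.55,.0,.1]" "[.55,.0,.1]"
python3 - <<'E'
from h import *
u=np.array([.257,-.966,0]);c=np.array([.565,-.0435,0])
q=c-.085*u
go(list(q[:2])+[.239])
for n in("side","top"):
    D=np.load(n+'_l.npz');P=D['P']
    for z in (.1,.13,.16):
        # brush part in a column around target
        X=P[(np.abs(P[...,2]-z)<.012)&(np.hypot(P[...,0]-.545,P[...,1]-.045)<.05)]
        print(n,z,len(X),np.median(X,0).round(4) if len(X) else '')
E
```

```text
t 7.4 [0.5358 0.0468 0.2383] rpy [-3.140e+00 -1.000e-03  1.829e+00] F [-0.2  0.9 -0.3] open 0.013 grip 20.3
  to [0.5432 0.0386 0.239 ] tool shift [-0.0098  0.005  -0.0007]
side 0.1 7 [0.5327 0.0545 0.1101]
side 0.13 55 [0.5333 0.0563 0.1289]
side 0.16 65 [0.5325 0.0556 0.1623]
top 0.1 0 
top 0.13 0 
top 0.16 0
```

View pics/l1.png

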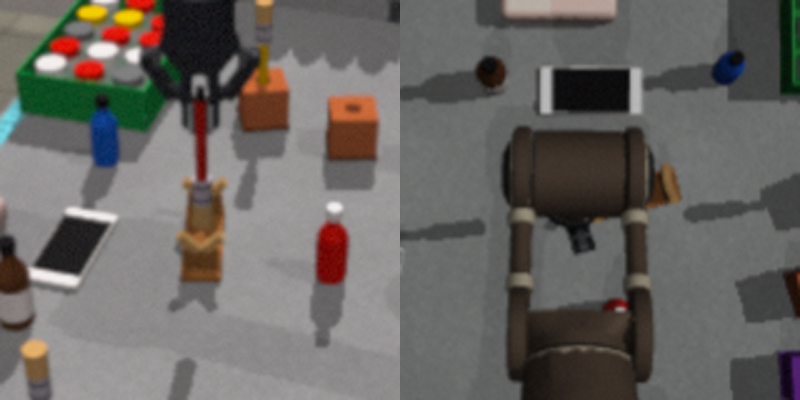

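>>> jog_arm(
  xyz=[
    [-0.005,0.005,0.02],
    [-0.004,0,0.03],
    [0,0,0.03],
    [0,0,0.011],
    [0,0,0],
  ],
  yaw=[0,0,0,0,0],
)

```text
t: 7.9
position: [0.5413, 0.0408, 0.146]
orientation: [-3.136, -0.002, 1.832]
force: [0.7, 0.2, -0.1]
opening: 0.0131
grip_force: 20.3
```

```bash
cat >> h.py <<'E'
u=np.array([.257,-.966,0]);c0=np.array([.565,-.0435,0]);v=np.array([.966,.257,0])
def rf():
    s=ctrl.get_state();d=np.array(s["position"])-c0;print('t',round(s["t"],2),'rest frame TCP x,y,z',(d@u).round(4),(d@v).round(4),d[2].round(4),'F',np.round(s["force"],1))
E
python3 -c "
from h import *
rf()"
```

```text
t 7.9 rest frame TCP x,y,z -0.0876 -0.0012 0.146 F [ 0.7  0.2 -0.1]
```

>>> jog_arm(
  xyz=[
    [-0.013,0.001,0],
    [-0.015,0,0.001],
    [-0.014,0,0.003],
    [-0.014,0,0.005],
    [-0.013,0,0.006],
    [-0.011,0,0.008],
    [-0.01,0,0.009],
    [0,0,0],
  ],
  yaw=[0,0,0,0,0,0,0,0],
)

```text
t: 8.7
position: [0.5669, -0.0484, 0.1143]
orientation: [-3.139, -0.001, 1.829]
force: [-0.4, 1.2, 0.3]
opening: 0.0134
grip_force: 19.4
```

```bash
python3 -c "
from h import *
rf()"; python3 look.py pics/l2.png "[.56,-.03,.08]" "[.56,-.03,.08]"
```

```text
t 8.7 rest frame TCP x,y,z 0.0053 0.0006 0.1143 F [-0.4  1.2  0.3]
```

View pics/l2.png

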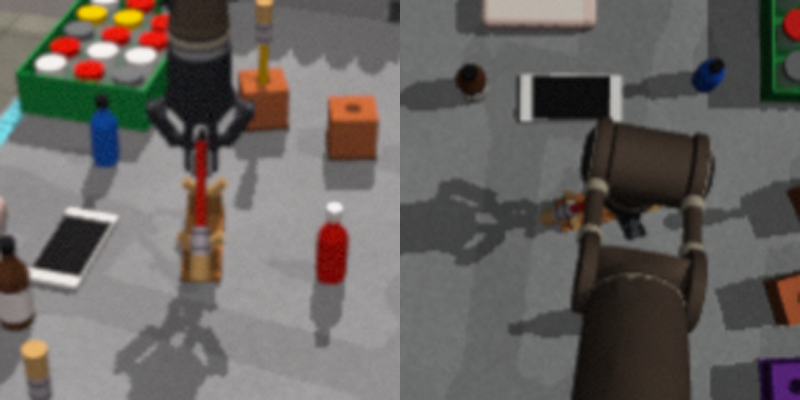

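The side crop shows the brush tilted in the first notch at (200,235) and still gripped. I'll continue the arc.

>>> jog_arm(
  xyz=[
    [-0.008,0,0.01],
    [-0.008,0,0.011],
    [-0.005,0,0.012],
    [-0.004,0,0.013],
    [-0.002,0,0.013],
    [0,0,0.013],
    [0,0,0.002],
    [0,0,0],
  ],
  yaw=[0,0,0,0,0,0,0,0],
)

```text
t: 9.6
position: [0.574, -0.0727, 0.0412]
orientation: [-3.14, -0.001, 1.831]
force: [-1.3, 0.4, 1.2]
opening: 0.0132
grip_force: 21.0
```

```bash
python3 -c "
from h import *
rf()"; python3 look.py pics/l3.png "[.56,-.03,.08]" "[.56,-.03,.08]"; cat > axis.py <<'E'
from h import *
D=np.load('side_l.npz');P=D['P'];hsv=cv2.cvtColor(D['im'],cv2.COLOR_RGB2HSV);H,S=hsv[...,0].astype(int),hsv[...,1].astype(int)
d=P-c0;x,y,z=d@u,d@v,P[...,2]
for a in range(-125,110,10):
    q=(abs(x*1000-a)<5)&(abs(y)<.016)&(z>.035)&(z<.12); print(a,q.sum(),'ymed %.1f zmax %.1f'%(np.median(y[q])*1e3,np.percentile(z[q],90)*1e3) if q.sum()>2 else '',end=' | ')
E
python3 axis.py
```

```text
t 9.6 rest frame TCP x,y,z 0.0305 0.0012 0.0412 F [-1.3  0.4  1.2]
-125 2  | -115 48 ymed -0.1 zmax 62.1 | -105 16 ymed 4.6 zmax 62.4 | -95 23 ymed -2.1 zmax 65.2 | -85 14 ymed 1.3 zmax 66.1 | -75 20 ymed -1.2 zmax 67.0 | -65 26 ymed -2.2 zmax 66.4 | -55 27 ymed -6.4 zmax 66.6 | -45 10 ymed -0.1 zmax 65.5 | -35 12 ymed 1.9 zmax 69.3 | -25 10 ymed -0.7 zmax 67.7 | -15 13 ymed 1.2 zmax 69.1 | -5 10 ymed -1.5 zmax 69.5 | 5 12 ymed 2.0 zmax 70.9 | 15 58 ymed -5.0 zmax 117.0 | 25 87 ymed -4.0 zmax 110.9 | 35 13 ymed 0.1 zmax 76.1 | 45 6 ymed 3.7 zmax 76.3 | 55 5 ymed 0.9 zmax 73.4 | 65 3 ymed 4.4 zmax 73.0 | 75 0  | 85 0  | 95 0  | 105 0  |
```

View pics/l3.png

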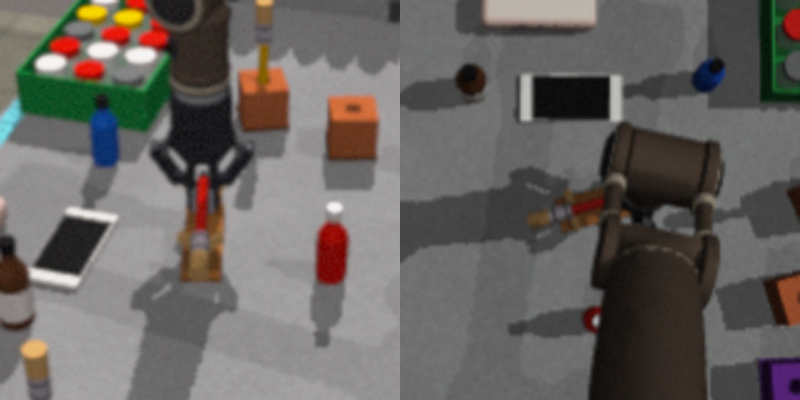

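The brush is nearly flat, with the handle end about 12 mm high. I'll lower it further, then release.

>>> jog_arm(
  xyz=[
    [0,0,0.006],
    [0,0,0.005],
    [0,0,0.001],
    [0,0,0],
  ],
  yaw=[0,0,0,0],
)

```text
t: 10.1
position: [0.5747, -0.0731, 0.0301]
orientation: [-3.141, -0.0, 1.831]
force: [-2.3, -1.0, 2.2]
opening: 0.0133
grip_force: 21.4
```

>>> jog_arm(
  xyz=[
    [0,0,0],
    [0,0,0],
    [0,0,0],
    [0,0,0],
    [0,0,0],
    [0,0,-0.02],
    [0,0,-0.04],
    [0,0,-0.05],
    [0,0,0],
    [0,0,0],
  ],
  yaw=[0,0,0,0,0,0,0,0,0,0],
  claw=0.0,
)

```text
t: 11.1
position: [0.5763, -0.0734, 0.1425]
orientation: [3.137, 0.002, 1.831]
force: [-0.5, -0.1, -1.2]
opening: 0.0425
grip_force: 0.0
```

```bash
python3 -c "
from h import *
rf()"; python3 look.py pics/l4.png "[.56,-.03,.08]" "[.56,-.03,.08]"; python3 axis.py
```

```text
t 11.1 rest frame TCP x,y,z 0.0318 0.0032 0.1425 F [-0.5 -0.1 -1.2]
-125 0  | -115 49 ymed 0.1 zmax 70.2 | -105 13 ymed 0.2 zmax 71.9 | -95 16 ymed 0.6 zmax 70.9 | -85 14 ymed -1.8 zmax 70.3 | -75 19 ymed 1.7 zmax 70.0 | -65 23 ymed -3.9 zmax 68.1 | -55 22 ymed -4.9 zmax 65.9 | -45 8 ymed 1.7 zmax 63.1 | -35 10 ymed -1.0 zmax 62.6 | -25 7 ymed 4.0 zmax 60.5 | -15 9 ymed 1.3 zmax 61.8 | -5 11 ymed -1.1 zmax 60.7 | 5 4 ymed 2.3 zmax 60.1 | 15 9 ymed -0.2 zmax 58.6 | 25 6 ymed 1.6 zmax 58.9 | 35 7 ymed 0.4 zmax 59.8 | 45 15 ymed 0.6 zmax 60.3 | 55 27 ymed -8.0 zmax 53.3 | 65 10 ymed 3.2 zmax 54.0 | 75 0  | 85 0  | 95 0  | 105 0  |
```

View pics/l4.png

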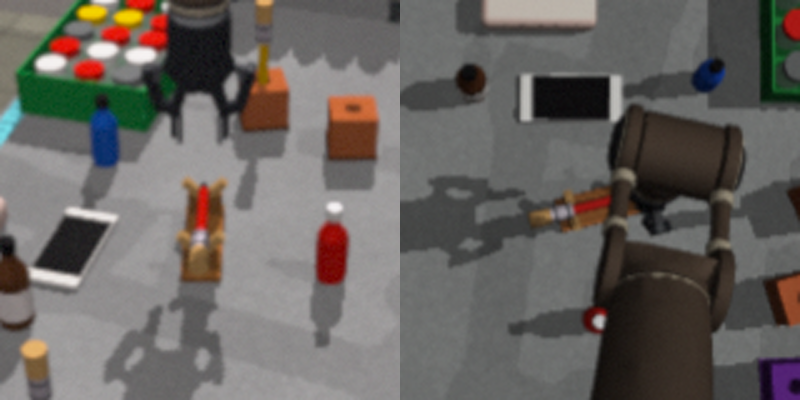

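Both crops show the brush lying released in both notches, with the bristle end at about x=-113 mm and the tip near +67 mm. For a handle-down grip on the ferrule I need to shift it about 28 mm along the rest.

>>> jog_arm(
  xyz=[
    [0.022,-0.001,0],
    [0.022,-0.001,0.02],
    [0,0,0.03],
    [0,0,0.03],
    [0,0,0.02],
    [0,0,0],
  ],
  yaw=[0,0,0,0,0,0],
)

```text
t: 11.8
position: [0.5561, -0.0303, 0.0349]
orientation: [-3.131, -0.005, 1.831]
force: [-0.2, -0.7, -0.3]
opening: 0.0426
grip_force: 0.0
```

>>> jog_arm(
  xyz=[
    [0,0,0],
    [0,0,0],
    [0,0,0],
    [0,0,0],
    [0,0,0],
    [0,0,0],
  ],
  yaw=[0,0,0,0,0,0],
  claw=-1,
)

```text
t: 12.4
position: [0.5621, -0.0312, 0.0409]
orientation: [3.14, 0.001, 1.83]
force: [0.5, -0.1, 0.9]
opening: 0.0132
grip_force: 19.8
```

```bash
python3 -c "
from h import *
rf()
D=np.load('side_l.npz')['P'];d=D-c0;x,y,z=d@u,d@v,D[...,2]
q=(abs(y)<.016)&(z>.042)&(z<.12)&(x<-.09)&(x>-.13);print(np.percentile(x[q],[2,10,25,50,75,90]).round(4))
"
```

```text
t 12.4 rest frame TCP x,y,z -0.0126 0.0004 0.0409 F [ 0.5 -0.1  0.9]
[-0.1188 -0.117  -0.1144 -0.1125 -0.105  -0.0958]
```

>>> jog_arm(
  xyz=[
    [0,0,-0.01],
    [0,0,-0.008],
    [-0.014,0,0],
    [-0.014,0,0],
    [0,0,0.008],
    [0,0,0.008],
    [0,0,0],
  ],
  yaw=[0,0,0,0,0,0,0],
)

```text
t: 13.1
position: [0.5684, -0.0584, 0.0409]
orientation: [-3.141, -0.0, 1.83]
force: [0.4, -0.4, -1.0]
opening: 0.0131
grip_force: 19.8
```

>>> jog_arm(
  xyz=[
    [0,0,0],
    [0,0,0],
    [0,0,0],
    [0,0,0],
    [0,0,0],
    [0,0,-0.02],
    [0,0,-0.04],
    [0,0,-0.04],
    [0,0,0],
    [0,0,0],
  ],
  yaw=[0,0,0,0,0,0,0,0,0,0],
  claw=0.0,
)

```text
t: 14.1
position: [0.5697, -0.0583, 0.1438]
orientation: [3.139, 0.001, 1.831]
force: [-0.1, -0.7, -0.8]
opening: 0.0428
grip_force: 0.0
```

```bash
python3 -c "
from h import *
rf()"; python3 look.py pics/l5.png "[.56,-.03,.08]" "[.56,-.03,.08]"; python3 axis.py; python3 -c "
from h import *
D=np.load('side_l.npz')['P'];d=D-c0;x,y,z=d@u,d@v,D[...,2]
q=(abs(y)<.01)&(z>.048)&(z<.08)&(x<-.065)&(x>-.13);print(np.percentile(x[q],[2,10,25,50,75,90]).round(4))
"
```

```text
t 14.1 rest frame TCP x,y,z 0.0155 0.0007 0.1438 F [-0.1 -0.7 -0.8]
-125 0  | -115 0  | -105 0  | -95 2  | -85 43 ymed 1.1 zmax 69.5 | -75 19 ymed 1.4 zmax 71.7 | -65 18 ymed -2.6 zmax 69.0 | -55 34 ymed -3.4 zmax 68.5 | -45 13 ymed 2.7 zmax 69.5 | -35 15 ymed 0.3 zmax 67.5 | -25 6 ymed 2.1 zmax 68.5 | -15 5 ymed 1.5 zmax 60.5 | -5 9 ymed -1.3 zmax 62.1 | 5 9 ymed 2.2 zmax 61.6 | 15 4 ymed 2.6 zmax 62.7 | 25 10 ymed -0.1 zmax 61.8 | 35 6 ymed -1.0 zmax 58.6 | 45 9 ymed 0.6 zmax 61.1 | 55 36 ymed -3.4 zmax 57.8 | 65 13 ymed 1.8 zmax 60.8 | 75 5 ymed -1.0 zmax 57.4 | 85 5 ymed 2.4 zmax 55.5 | 95 0  | 105 0  | [-0.0903 -0.0883 -0.0871 -0.0843 -0.077  -0.0701]
```

View pics/l5.png

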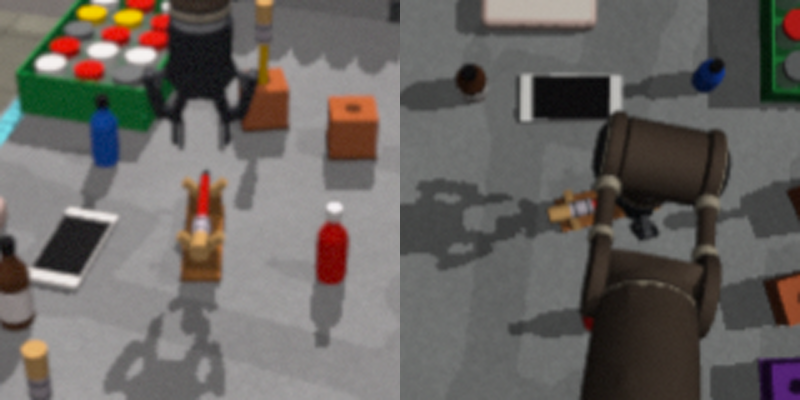

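The side crop shows the brush still in both notches, shifted as planned, with the bristle end at about -86 mm. I'll grip the ferrule between the plates, low in the pads.

>>> jog_arm(
  xyz=[
    [0.025,0,0],
    [0.0255,0,0.01],
    [0,0,0.03],
    [0,0,0.03],
    [0,0,0.02],
    [0,0,0.002],
    [0,0,0],
    [0,0,0],
  ],
  yaw=[0,0,0,0,0,0,0,0],
)

```text
t: 15.0
position: [0.5563, -0.0095, 0.0507]
orientation: [3.141, 0.0, 1.83]
force: [0.0, 0.1, -0.1]
opening: 0.0424
grip_force: 0.0
```

```bash
python3 -c "
from h import *
rf()"
```

```text
t 15.0 rest frame TCP x,y,z -0.0351 0.0003 0.0507 F [ 0.   0.1 -0.1]
```

>>> jog_arm(
  xyz=[
    [0,0,0],
    [0,0,0],
    [0,0,0],
    [0,0,0],
    [0,0,0],
    [0,0,0],
  ],
  yaw=[0,0,0,0,0,0],
  claw=-1,
)

```text
t: 15.6
position: [0.5564, -0.0096, 0.0513]
orientation: [3.141, 0.001, 1.831]
force: [-2.4, -0.6, 5.4]
opening: 0.0211
grip_force: 21.4
```

```bash
python3 -c "
from h import *
rf()"
```

```text
t 15.6 rest frame TCP x,y,z -0.035 0.0004 0.0513 F [-2.4 -0.6  5.4]
```

>>> jog_arm(
  xyz=[
    [0,0,-0.02],
    [0,0,-0.03],
    [-0.03,0,0],
    [-0.04,0,0],
    [-0.04,0,0],
    [-0.017,0,0],
    [0,0,0.02],
    [0,0,0.014],
    [0,0,0.008],
    [0,0,0.008],
    [0,0,0.008],
    [0,0,0],
  ],
  yaw=[0,0,0,0,0,0,0,0,0,0,0,0],
)

```text
t: 16.8
position: [0.5889, -0.1321, 0.0423]
orientation: [3.141, 0.001, 1.832]
force: [-1.9, -1.7, 0.9]
opening: 0.0211
grip_force: 21.6
```

```bash
python3 -c "
from h import *
rf();go([.57,-.13,.1])"; python3 look.py pics/l6.png "[.58,-.14,.08]" "[.58,-.14,.08]"; sed -i 's/range(-125,110,10)/range(-125,260,10)/; s/z>.035/z>.004/' axis.py; python3 axis.py | tr '|' '\n' | sed -n '12,38p' | tr '\n' '|'
```

```text
t 16.8 rest frame TCP x,y,z 0.0917 0.0003 0.0423 F [-1.9 -1.7  0.9]
t 16.8 [ 0.5889 -0.1321  0.0423] rpy [3.141e+00 1.000e-03 1.832e+00] F [-1.9 -1.7  0.9] open 0.0211 grip 21.6
  to [ 0.57 -0.13  0.1 ] tool shift [ 0.0068 -0.0177 -0.0578]
 -15 0  | -5 3 ymed 2.4 zmax 13.4 | 5 13 ymed 3.1 zmax 13.2 | 15 17 ymed 3.3 zmax 13.4 | 25 19 ymed -2.7 zmax 12.3 | 35 28 ymed 1.1 zmax 60.8 | 45 69 ymed -1.7 zmax 73.1 | 55 95 ymed 1.6 zmax 48.9 | 65 11 ymed -4.7 zmax 69.4 | 75 37 ymed 4.9 zmax 117.6 | 85 53 ymed -3.9 zmax 117.9 | 95 10 ymed 1.2 zmax 73.7 | 105 3 ymed -0.0 zmax 69.2 | 115 1  | 125 2  | 135 4 ymed -3.5 zmax 40.5 | 145 4 ymed 0.2 zmax 38.2 | 155 2  | 165 4 ymed 1.1 zmax 30.6 | 175 4 ymed 1.6 zmax 26.3 | 185 4 ymed 2.1 zmax 22.6 | 195 3 ymed 0.7 zmax 20.6 | 205 0  | 215 1  | 225 2  | 235 0  | 245 0  |
```

View pics/l6.png

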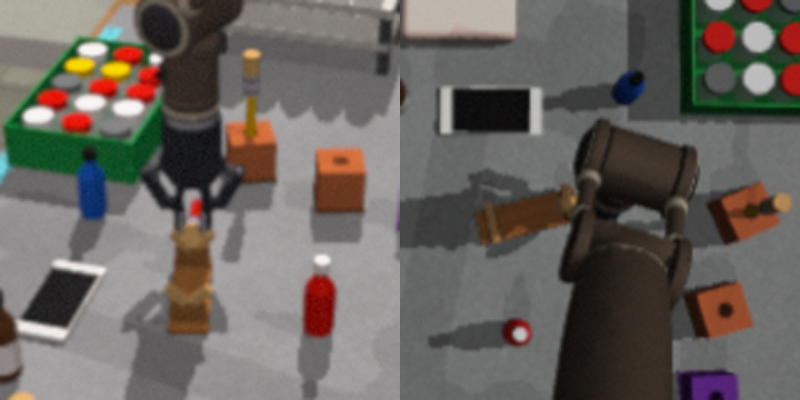

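The side crop shows the bristles levered up on the right-hand plate, with the handle dipping away. Depth gives a tilt of about 18°, which is what I wanted. Next I go to the block's near face to push the handle upright.

>>> jog_arm(
  xyz=[
    [0,0,-0.03],
    [0,0,-0.04],
    [0,0,-0.038],
    [0.008,-0.039,0],
    [0.008,-0.04,0],
    [0.008,-0.04,0],
    [0.008,-0.04,0],
    [0.008,-0.038,0],
    [0,0,0],
    [0,0,0],
  ],
  yaw=[0,0,0,0,0,0,0,0,0,0],
)

```text
t: 17.9
position: [0.3872, -0.1437, 0.1504]
orientation: [3.141, 0.0, 1.83]
force: [0.4, -0.1, -1.4]
opening: 0.0209
grip_force: 21.4
```

```bash
cat > blk.py <<'E'
from h import *
B=np.array([.4337,-.313,0])
s=ctrl.get_state();d=np.array(s["position"])-B
print('t',round(s["t"],2),'block frame TCP a,b,z',(d@u).round(4),(d@v).round(4),d[2].round(4),'F',np.round(s["force"],1),'open',s["opening"].__round__(4),'grip',round(s["grip_force"],1))
for n in("side","top"):
    im,dp=ctrl.camera(n);P=cloud(n,dp);hsv=cv2.cvtColor(im,cv2.COLOR_RGB2HSV).astype(int);H,S,V=hsv[...,0],hsv[...,1],hsv[...,2]
    e=P-B;a,b,z=e@u,e@v,P[...,2]
    q=(dp>0)&(S>130)&((H<4)|(H>172))&(a>-.2)&(a<.06)&(abs(b)<.05)&(z>.005)
    X=np.c_[a[q],b[q],z[q]]
    if len(X)>8:
        m=np.median(X,0);X=X[np.linalg.norm(X-m,axis=1)<.07];m=X.mean(0);w=np.linalg.svd(X-m)[2][0];w*=-np.sign(w[2])
        print(n,'red handle',len(X),'mean',m.round(4),'dir',w.round(3),'lo',X[X[:,2].argmin()].round(4),'tilt deg from vert',np.degrees(np.arccos(-w[2])).round(1))
    else: print(n,'red',len(X))
E
python3 blk.py
```

```text
t 17.9 block frame TCP a,b,z -0.1755 -0.0014 0.1504 F [ 0.4 -0.1 -1.4] open 0.0209 grip 21.4
side red handle 14 mean [-0.1683  0.0073  0.1758] dir [ 0.764 -0.199 -0.613] lo [-0.1335  0.0018  0.1516] tilt deg from vert 52.2
top red handle 7 mean [-0.071   0.0029  0.1267] dir [ 0.862 -0.446 -0.241] lo [-0.0646 -0.0007  0.1229] tilt deg from vert 76.0
```

>>> jog_arm(
  xyz=[
    [0,0.001,0.025],
    [0,0,0.03],
    [0,0,0.02],
    [-0.016,0,0],
    [-0.005,0,-0.01],
    [-0.006,0,-0.01],
    [-0.01,0,-0.01],
    [-0.011,0,-0.011],
    [-0.013,0,-0.009],
    [-0.014,0,-0.008],
    [0,0,0],
  ],
  yaw=[0,0,0,0,0,0,0,0,0,0,0],
)

```text
t: 19.1
position: [0.4109, -0.2195, 0.1369]
orientation: [3.136, 0.007, 1.829]
force: [0.6, 2.5, -0.2]
opening: 0.0206
grip_force: 19.5
```

```bash
python3 blk.py
```

```text
t 19.1 block frame TCP a,b,z -0.0962 0.002 0.1369 F [ 0.6  2.5 -0.2] open 0.0206 grip 19.5
side red handle 21 mean [-0.0677  0.0033  0.0836] dir [ 0.558 -0.027 -0.829] lo [-0.0441  0.0038  0.0492] tilt deg from vert 34.0
top red 0
```

>>> jog_arm(
  xyz=[
    [-0.015,-0.001,-0.005],
    [-0.015,0,-0.003],
    [-0.015,0,-0.002],
    [-0.013,0,0],
    [0,0,0],
    [0,0,0],
  ],
  yaw=[0,0,0,0,0,0],
)

```text
t: 19.8
position: [0.422, -0.2736, 0.143]
orientation: [-3.142, 0.001, 1.83]
force: [-0.1, -0.2, -0.8]
opening: 0.0172
grip_force: 17.7
```

```bash
python3 blk.py
```

```text
t 19.8 block frame TCP a,b,z -0.0411 -0.0012 0.143 F [-0.1 -0.2 -0.8] open 0.0172 grip 17.7
side red handle 44 mean [-0.0502 -0.0004  0.0878] dir [ 0.211 -0.001 -0.978] lo [-0.0354 -0.0009  0.0355] tilt deg from vert 12.2
top red 6
```

>>> jog_arm(
  xyz=[
    [0.004,0,0],
    [0,0,-0.01],
    [0,0,-0.015],
    [0,0,-0.015],
    [0,0,-0.015],
    [0,0,-0.01],
    [0,0,0],
  ],
  yaw=[0,0,0,0,0,0,0],
)

```text
t: 20.6
position: [0.4221, -0.2695, 0.2106]
orientation: [3.139, 0.004, 1.831]
force: [0.1, 0.2, -1.3]
opening: 0.017
grip_force: 17.8
```

```bash
python3 blk.py; python3 look.py pics/l7.png "[.42,-.27,.16]" "[.42,-.27,.16]"
```

```text
t 20.6 block frame TCP a,b,z -0.045 -0.0 0.2106 F [ 0.1  0.2 -1.3] open 0.017 grip 17.8
side red handle 63 mean [-0.0541  0.001   0.1626] dir [ 0.186  0.003 -0.982] lo [-0.0363  0.0033  0.1112] tilt deg from vert 10.7
top red 6
```

View pics/l7.png

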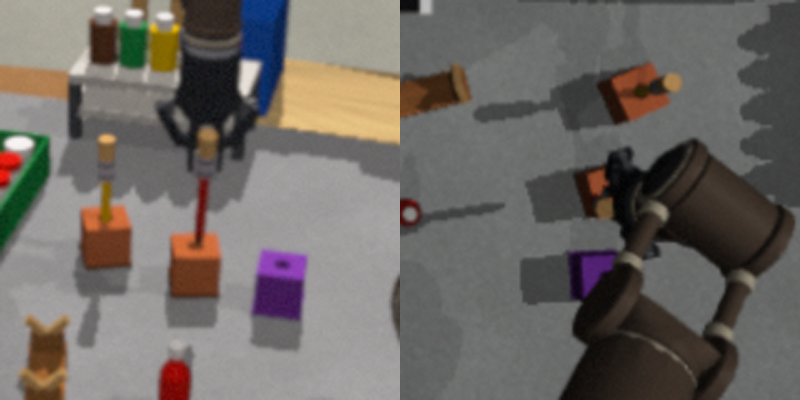

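The side crop shows the brush still held near its ferrule (205,160), hanging handle-down and tilted about 11°. It sits off-centre in the pads, just in front of the free block at (195,260). Before inserting, I'll check the hole centre.

```bash
python3 - <<'E'
from h import *
B=np.array([.4337,-.313,.065])
for n in("top","side"):
    im=np.load(n+'0.npz')['im'].astype(int).sum(2); x,y=proj(n,B); x0,y0=int(x)-7,int(y)-6
    w=im[y0:y0+13,x0:x0+15]; m=np.median(w); q=np.clip(m*.8-w,0,None); k,g=np.mgrid[0:13,0:15]
    uv=[x0+(g*q).sum()/q.sum(),y0+(k*q).sum()/q.sum()]
    print(n,(x,y),uv,(q>0).sum(),atz(n,uv,.065).round(4))
for n,uv in(("top",(366,230)),("side",(309,138))): print(atz(n,uv,.065).round(4))
E
```

```text
top (np.float64(367.4577552018036), np.float64(229.675249885872)) [np.float64(367.70469466996116), np.float64(229.60938933992233)] 35 [ 0.4339 -0.3139  0.065 ]
side (np.float64(309.6215899938339), np.float64(139.13382959421673)) [np.float64(309.11516633196544), np.float64(143.0514275735615)] 47 [ 0.4303 -0.2877  0.065 ]
[ 0.4325 -0.3079  0.065 ]
[ 0.4373 -0.3197  0.065 ]
```

>>> jog_arm(
  xyz=[
    [-0.01,0,0],
    [-0.015,0,0],
    [-0.014,0,0],
    [0,0,0],
    [0,0,0.01],
    [0,0,0.01],
    [0,0,0],
    [0,0,0],
  ],
  yaw=[0,0,0,0,0,0,0,0],
)

```text
t: 21.6
position: [0.4302, -0.3056, 0.1873]
orientation: [-3.14, -0.002, 1.831]
force: [-0.2, 0.0, 0.2]
opening: 0.0166
grip_force: 17.9
```

```bash
python3 blk.py
```

```text
t 21.6 block frame TCP a,b,z -0.008 -0.0015 0.1873 F [-0.2  0.   0.2] open 0.0166 grip 17.9
side red handle 55 mean [-0.0183 -0.001   0.141 ] dir [ 0.192  0.011 -0.981] lo [-0.0069  0.0004  0.0897] tilt deg from vert 11.1
top red 8
```

>>> jog_arm(
  xyz=[
    [-0.003,0.001,0.008],
    [0,0,0.01],
    [0,0,0.01],
    [0,0,0.008],
    [0,0,0],
  ],
  yaw=[0,0,0,0,0],
)

```text
t: 22.2
position: [0.4314, -0.308, 0.1502]
orientation: [-3.139, -0.003, 1.831]
force: [-0.3, 0.9, 0.6]
opening: -0.0002
grip_force: 0.0
```

```bash
python3 blk.py
```

```text
t 22.2 block frame TCP a,b,z -0.0054 -0.001 0.1502 F [-0.3  0.9  0.6] open -0.0002 grip 0.0
side red handle 85 mean [-0.083  -0.0043  0.0585] dir [-0.925 -0.001 -0.381] lo [-0.1125  0.0002  0.0351] tilt deg from vert 67.6
top red handle 110 mean [-0.0802 -0.0037  0.057 ] dir [-0.94  -0.012 -0.342] lo [-0.1291 -0.0014  0.035 ] tilt deg from vert 70.0
```

The brush slipped out and fell. I'll raise the arm, let the brush settle and measure where it lies.

>>> jog_arm(
  xyz=[
    [0,0,-0.03],
    [0,0,-0.04],
    [0,0,-0.04],
    [0,0,-0.04],
    [-0.04,0,0],
    [-0.04,0,0],
    [-0.04,0,0],
    [-0.04,0,0],
    [0,0,0],
    [0,0,0],
  ],
  yaw=[0,0,0,0,0,0,0,0,0,0],
  claw=0.3,
)

```text
t: 23.3
position: [0.4735, -0.4641, 0.3018]
orientation: [-3.141, -0.001, 1.829]
force: [-0.2, 0.3, -0.2]
opening: 0.0557
grip_force: 0.0
```

```bash
cat > find.py <<'E'
from h import *
print('t',ctrl.get_state()["t"].__round__(2))
for n in("top","side"):
    im,dp=ctrl.camera(n);P=cloud(n,dp);np.savez(n+'_l.npz',im=im,d=dp,P=P);hsv=cv2.cvtColor(im,cv2.COLOR_RGB2HSV).astype(int);H,S,V=hsv[...,0],hsv[...,1],hsv[...,2]
    q=((dp>0)&(S>150)&((H<4)|(H>174))&(P[...,0]>.2)&(P[...,0]<.8)&(abs(P[...,1])<.55)&(P[...,2]>.0)).astype(np.uint8)
    nc,lab,st,_=cv2.connectedComponentsWithStats(q)
    for i in range(1,nc):
        if st[i,4]<15: continue
        X=P[lab==i];m=X.mean(0);w=np.linalg.svd(X-m)[2][0];t=(X-m)@w
        print(n,st[i].tolist(),'mean',m.round(3),'dir',w.round(3),'ends',(m+w*np.percentile(t,2)).round(3),(m+w*np.percentile(t,98)).round(3))
    for t in("brush","handle_end"):
        print(n,t,[(np.round(k["uv"]).tolist(),round(k["score"],2)) for k in ctrl.landmark_of(t,n)][:4])
E
python3 find.py
```

```text
t 23.3
top [390, 132, 13, 12, 119] mean [ 0.759 -0.418  0.068] dir [-0.488  0.871  0.058] ends [ 0.769 -0.436  0.067] [ 0.749 -0.4    0.07 ]
top [405, 132, 13, 12, 123] mean [ 0.759 -0.473  0.068] dir [-0.331  0.944  0.001] ends [ 0.767 -0.493  0.068] [ 0.753 -0.453  0.068]
top [330, 232, 30, 10, 104] mean [ 0.409 -0.237  0.057] dir [-0.244  0.909 -0.339] ends [ 0.42  -0.278  0.072] [ 0.397 -0.192  0.04 ]
top [280, 234, 10, 10, 44] mean [ 0.403 -0.021  0.07 ] dir [-0.852  0.517 -0.081] ends [ 0.417 -0.029  0.071] [ 0.389 -0.012  0.069]
top brush [([314.0, 242.0], 0.54), ([373.0, 190.0], 0.53), ([169.0, 185.0], 0.41)]
top handle_end [([364.0, 236.0], 0.82)]
side [225, 102, 16, 14, 126] mean [ 0.758 -0.446  0.069] dir [-0.052  0.999  0.001] ends [ 0.761 -0.493  0.069] [ 0.756 -0.401  0.069]
side [310, 141, 5, 25, 83] mean [ 0.408 -0.236  0.059] dir [-0.251  0.894 -0.37 ] ends [ 0.421 -0.279  0.077] [ 0.397 -0.196  0.043]
side [296, 185, 12, 25, 249] mean [ 0.396 -0.015  0.047] dir [-0.015  0.077 -0.997] ends [ 0.396 -0.018  0.083] [ 0.395 -0.012  0.007]
side brush [([315.0, 181.0], 0.69)]
side handle_end [([174.0, 221.0], 0.62), ([311.0, 137.0], 0.56)]
```

Lucky fall: the brush leans aligned with the tool, bristles on the table and handle propped on the block's top edge, so I can take it by the ferrule right there.

>>> jog_arm(
  xyz=[
    [0.0378,-0.0006,0.01],
    [0.0378,-0.0006,0.015],
    [0.0378,-0.0006,0.015],
    [0.0378,-0.0006,0.015],
    [0.0378,-0.0006,0.015],
    [0.0378,-0.0006,0.015],
    [0.0378,-0.0006,0.015],
    [0.0378,-0.0004,0.02],
    [0,0,0.03],
    [0,0,0.03],
    [0,0,0],
    [0,0,0],
  ],
  yaw=[0,0,0,0,0,0,0,0,0,0,0,0],
)

```text
t: 24.8
position: [0.3915, -0.1723, 0.1227]
orientation: [-3.141, -0.0, 1.831]
force: [0.4, 0.6, 0.2]
opening: 0.0556
grip_force: 0.0
```

```bash
python3 -c "
from h import *
go([.391,-.173,.08],[.391,-.173,.021])"; python3 find.py | grep -v landm | grep -E "0.40[0-9] -0.2|0.41[0-9] -0.2|handle"
```

```text
t 24.8 [ 0.3915 -0.1723  0.1227] rpy [-3.141 -0.     1.831] F [0.4 0.6 0.2] open 0.0556 grip 0.0
  to [ 0.391 -0.173  0.08 ] tool shift [-0.0006 -0.0006  0.0427]
  to [ 0.391 -0.173  0.021] tool shift [-0.     0.     0.059]
top handle_end []
side [310, 141, 6, 25, 84] mean [ 0.408 -0.235  0.058] dir [-0.247  0.911 -0.33 ] ends [ 0.42  -0.28   0.074] [ 0.397 -0.196  0.044]
side handle_end [([313.0, 140.0], 0.58)]
```

>>> jog_arm(
  xyz=[
    [0,0,0.03],
    [0,0,0.03],
    [0,0,0.025],
    [0,0,0.012],
    [0,0,0.004],
    [0,0,0],
    [0,0,0],
  ],
  yaw=[0,0,0,0,0,0,0],
)

```text
t: 25.8
position: [0.3926, -0.1733, 0.0223]
orientation: [3.14, 0.002, 1.831]
force: [0.6, -0.8, 0.3]
opening: 0.0556
grip_force: 0.0
```

>>> jog_arm(
  xyz=[
    [0,0,0],
    [0,0,0],
    [0,0,0],
    [0,0,0],
    [0,0,0],
    [0,0,0],
  ],
  yaw=[0,0,0,0,0,0],
  claw=-1,
)

```text
t: 26.4
position: [0.3922, -0.1729, 0.0217]
orientation: [3.141, 0.001, 1.831]
force: [1.1, 0.5, 4.7]
opening: 0.0211
grip_force: 21.8
```

>>> jog_arm(
  xyz=[
    [0,0,-0.02],
    [0,0,-0.03],
    [0,0,-0.04],
    [0,0,-0.04],
    [0,0,0],
    [0,0,0],
  ],
  yaw=[0,0,0,0,0,0],
)

```text
t: 27.0
position: [0.3917, -0.1727, 0.1516]
orientation: [3.141, 0.001, 1.831]
force: [-0.5, 0.1, -0.9]
opening: 0.0209
grip_force: 21.4
```

```bash
python3 blk.py; python3 -c "
from h import *
go(c0+.087*u+[0,0,.151],c0+.087*u+[0,0,.042])"
```

```text
t 27.0 block frame TCP a,b,z -0.1463 -0.0046 0.1516 F [-0.5  0.1 -0.9] open 0.0209 grip 21.4
side red handle 39 mean [-0.1292 -0.0008  0.1891] dir [ 0.789 -0.147 -0.596] lo [-0.1191 -0.0075  0.1684] tilt deg from vert 53.4
top red handle 16 mean [-0.0408 -0.0031  0.2012] dir [-0.857  0.275 -0.436] lo [-0.0486  0.0006  0.1965] tilt deg from vert 64.1
t 27.1 [ 0.39   -0.1718  0.1496] rpy [-3.139e+00 -3.000e-03  1.831e+00] F [-1.1 -0.4 -0.6] open 0.0211 grip 21.4
  to [ 0.5874 -0.1275  0.151 ] tool shift [-0.008   0.2021 -0.002 ]
  to [ 0.5874 -0.1275  0.042 ] tool shift [-0.0003  0.0003  0.109 ]
```

>>> jog_arm(
  xyz=[
    [-0.001,0.03,0],
    [-0.001,0.04,0],
    [-0.001,0.045,0],
    [-0.001,0.045,0],
    [-0.002,0.04,0],
    [0,0.0015,0],
    [0,0,0.03],
    [0,0,0.03],
    [0,0,0.02],
    [0,0,0],
  ],
  yaw=[0,0,0,0,0,0,0,0,0,0],
)

```text
t: 28.1
position: [0.5835, -0.1253, 0.0661]
orientation: [-3.134, -0.006, 1.83]
force: [-1.0, -0.2, -0.0]
opening: 0.0217
grip_force: 21.5
```

```bash
python3 -c "
from h import *
rf()"
```

```text
t 28.1 rest frame TCP x,y,z 0.0838 -0.0032 0.0661 F [-1.  -0.2 -0. ]
```

>>> jog_arm(
  xyz=[
    [0,0,0.006],
    [0,0,0.006],
    [0,0,0.006],
    [0,0,0.006],
    [0,0,0.005],
    [0,0,0],
  ],
  yaw=[0,0,0,0,0,0],
)

```text
t: 28.7
position: [0.5883, -0.1287, 0.0437]
orientation: [3.141, 0.003, 1.832]
force: [-2.5, -4.9, 3.9]
opening: 0.0209
grip_force: 23.2
```

```bash
python3 -c "
from h import *
rf()
im,d=ctrl.camera('side');np.savez('side_l.npz',im=im,d=d,P=cloud('side',d))"; python3 axis.py | tr '|' '\n' | sed -n '16,38p' | tr '\n' '|'
```

```text
t 28.7 rest frame TCP x,y,z 0.0883 0.0006 0.0437 F [-2.5 -4.9  3.9]
 25 18 ymed -0.9 zmax 11.8 | 35 22 ymed -0.6 zmax 13.2 | 45 68 ymed 0.6 zmax 66.1 | 55 103 ymed 1.0 zmax 64.6 | 65 13 ymed -1.5 zmax 104.1 | 75 57 ymed -5.0 zmax 117.4 | 85 29 ymed -1.6 zmax 111.8 | 95 15 ymed 3.0 zmax 72.8 | 105 6 ymed 1.6 zmax 63.1 | 115 0  | 125 6 ymed 2.4 zmax 55.6 | 135 6 ymed -0.3 zmax 53.8 | 145 7 ymed 1.6 zmax 52.1 | 155 3 ymed -4.5 zmax 48.5 | 165 6 ymed 2.6 zmax 49.4 | 175 6 ymed -0.3 zmax 44.8 | 185 1  | 195 0  | 205 0  | 215 0  | 225 0  | 235 1  | 245 0  |
```

>>> jog_arm(
  xyz=[
    [0,0,0.006],
    [0,0,0.006],
    [0,0,0],
  ],
  yaw=[0,0,0],
)

```text
t: 29.05
position: [0.5884, -0.1289, 0.035]
orientation: [-3.14, 0.003, 1.833]
force: [-9.9, -5.1, 21.4]
opening: 0.0207
grip_force: 28.6
```

```bash
python3 -c "
from h import *
rf()
im,d=ctrl.camera('side');np.savez('side_l.npz',im=im,d=d,P=cloud('side',d))"; python3 axis.py | tr '|' '\n' | sed -n '16,38p' | tr '\n' '|'
```

```text
t 29.05 rest frame TCP x,y,z 0.0885 0.0007 0.035 F [-9.9 -5.1 21.4]
 25 20 ymed -0.9 zmax 13.8 | 35 19 ymed 1.0 zmax 14.1 | 45 50 ymed 0.9 zmax 65.1 | 55 124 ymed -1.4 zmax 65.0 | 65 8 ymed 4.7 zmax 77.8 | 75 71 ymed -4.6 zmax 115.4 | 85 27 ymed -0.9 zmax 111.3 | 95 8 ymed -2.0 zmax 61.3 | 105 5 ymed 6.6 zmax 61.2 | 115 0  | 125 2  | 135 4 ymed 3.0 zmax 42.1 | 145 5 ymed -1.6 zmax 37.7 | 155 2  | 165 4 ymed 1.1 zmax 30.1 | 175 5 ymed -0.3 zmax 27.2 | 185 3 ymed 0.5 zmax 23.9 | 195 3 ymed 4.3 zmax 21.5 | 205 1  | 215 3 ymed 12.0 zmax 10.5 | 225 1  | 235 0  | 245 0  |
```

>>> jog_arm(
  xyz=[
    [0,0,-0.03],
    [0,0,-0.045],
    [0,0,-0.04],
    [0.008,-0.039,0],
    [0.008,-0.04,0],
    [0.008,-0.04,0],
    [0.008,-0.04,0],
    [0.008,-0.038,0],
    [0,0,0],
    [0,0,0],
  ],
  yaw=[0,0,0,0,0,0,0,0,0,0],
)

```text
t: 30.1
position: [0.3868, -0.1386, 0.1457]
orientation: [3.14, 0.001, 1.829]
force: [1.3, -0.9, -1.1]
opening: 0.021
grip_force: 26.1
```

```bash
python3 blk.py; python3 -c "
from h import *
go([.3874,-.1391,.151])"
```

```text
t 30.1 block frame TCP a,b,z -0.1805 -0.0005 0.1457 F [ 1.3 -0.9 -1.1] open 0.021 grip 26.1
side red handle 11 mean [-0.1342  0.0037  0.1543] dir [ 0.866 -0.127 -0.483] lo [-0.0805 -0.0027  0.1304] tilt deg from vert 61.1
top red handle 26 mean [-0.0708  0.0039  0.1263] dir [ 0.9   -0.114 -0.422] lo [-0.0609  0.0084  0.1187] tilt deg from vert 65.0
t 30.2 [ 0.3887 -0.1391  0.1462] rpy [3.139e+00 2.000e-03 1.831e+00] F [ 0.9  0.2 -1.5] open 0.0214 grip 26.1
  to [ 0.3874 -0.1391  0.151 ] tool shift [ 0.0003 -0.0013 -0.0048]
```

>>> jog_arm(
  xyz=[
    [0,0,0.025],
    [0,0,0.03],
    [0,0,0.02],
    [-0.013,0,0],
    [-0.006,0,-0.011],
    [-0.006,0,-0.011],
    [-0.011,0,-0.013],
    [-0.011,0,-0.013],
    [-0.014,0,-0.01],
    [-0.014,0,-0.01],
    [0,0,0],
    [0,0,0],
  ],
  yaw=[0,0,0,0,0,0,0,0,0,0,0,0],
)

```text
t: 31.4
position: [0.4078, -0.2124, 0.1401]
orientation: [3.139, 0.004, 1.83]
force: [-0.1, 0.3, -1.1]
opening: 0.0212
grip_force: 26.5
```

```bash
python3 blk.py
```

```text
t 31.4 block frame TCP a,b,z -0.1038 0.0008 0.1401 F [-0.1  0.3 -1.1] open 0.0212 grip 26.5
side red handle 20 mean [-0.0735  0.0022  0.0926] dir [ 0.524 -0.011 -0.852] lo [-0.0517  0.0047  0.0581] tilt deg from vert 31.6
top red 0
```

>>> jog_arm(
  xyz=[
    [-0.01,0,-0.006],
    [-0.01,0,-0.005],
    [-0.01,0,-0.004],
    [0,0,0],
  ],
  yaw=[0,0,0,0],
)

```text
t: 31.9
position: [0.4149, -0.2418, 0.154]
orientation: [3.141, 0.001, 1.829]
force: [-0.5, 1.7, 0.0]
opening: 0.0212
grip_force: 28.0
```

```bash
python3 blk.py
```

```text
t 31.9 block frame TCP a,b,z -0.0737 0.0001 0.154 F [-0.5  1.7  0. ] open 0.0212 grip 28.0
side red handle 29 mean [-0.0605  0.0007  0.0986] dir [ 0.368 -0.018 -0.93 ] lo [-0.0424  0.0004  0.0522] tilt deg from vert 21.6
top red 0
```

>>> jog_arm(
  xyz=[
    [0.003,0,-0.01],
    [0,0,-0.016],
    [0,0,-0.016],
    [-0.015,0,0],
    [-0.015,0,0],
    [-0.013,0,0],
    [0,0,0],
    [0,0,0],
  ],
  yaw=[0,0,0,0,0,0,0,0],
)

```text
t: 32.8
position: [0.4239, -0.2789, 0.1943]
orientation: [-3.14, -0.002, 1.829]
force: [0.1, 0.4, -0.3]
opening: 0.0212
grip_force: 27.5
```

```bash
python3 blk.py
```

```text
t 32.8 block frame TCP a,b,z -0.0354 -0.0007 0.1943 F [ 0.1  0.4 -0.3] open 0.0212 grip 27.5
side red handle 44 mean [-0.0261 -0.0004  0.1444] dir [ 0.361 -0.    -0.933] lo [-0.0029  0.0005  0.0952] tilt deg from vert 21.2
top red 0
```

>>> jog_arm(
  xyz=[
    [-0.002,0,0.008],
    [0,0,0.008],
    [0,0,0.006],
    [0,0,0.004],
    [0,0,0],
  ],
  yaw=[0,0,0,0,0],
)

```text
t: 33.4
position: [0.4243, -0.2801, 0.1682]
orientation: [-3.14, -0.002, 1.831]
force: [-0.1, -0.1, -1.0]
opening: 0.0216
grip_force: 27.5
```

```bash
python3 blk.py
```

```text
t 33.4 block frame TCP a,b,z -0.0342 -0.0006 0.1682 F [-0.1 -0.1 -1. ] open 0.0216 grip 27.5
side red handle 31 mean [-0.0247 -0.      0.119 ] dir [ 0.377  0.008 -0.926] lo [-0.0048 -0.0006  0.0725] tilt deg from vert 22.1
top red 0
```

>>> jog_arm(
  xyz=[
    [0,0,0.006],
    [-0.003,0,0.002],
    [-0.004,0,0.002],
    [-0.004,0,0.002],
    [0,0,0],
  ],
  yaw=[0,0,0,0,0],
)

```text
t: 34.0
position: [0.4273, -0.2912, 0.1566]
orientation: [-3.141, -0.002, 1.83]
force: [-0.7, 1.3, -1.8]
opening: 0.0213
grip_force: 27.1
```

```bash
python3 blk.py
```

```text
t 34.0 block frame TCP a,b,z -0.0227 -0.0005 0.1566 F [-0.7  1.3 -1.8] open 0.0213 grip 27.1
side red handle 32 mean [-0.0198  0.0003  0.1113] dir [ 0.297  0.016 -0.955] lo [-0.      0.0022  0.0655] tilt deg from vert 17.3
top red 2
```

>>> jog_arm(
  xyz=[
    [0,0,0.004],
    [-0.003,0,0.003],
    [-0.003,0,0.003],
    [-0.003,0,0.003],
    [0,0,0],
  ],
  yaw=[0,0,0,0,0],
)

```text
t: 34.6
position: [0.43, -0.3002, 0.1435]
orientation: [-3.141, -0.0, 1.83]
force: [0.2, 4.2, -1.5]
opening: 0.0212
grip_force: 23.5
```

```bash
python3 blk.py
```

```text
t 34.6 block frame TCP a,b,z -0.0133 -0.0003 0.1435 F [ 0.2  4.2 -1.5] open 0.0212 grip 23.5
side red handle 28 mean [-0.0158  0.0003  0.104 ] dir [ 0.31  -0.029 -0.95 ] lo [-0.0022 -0.0045  0.0669] tilt deg from vert 18.2
top red 0
```

>>> jog_arm(
  xyz=[
    [-0.001,0,0.004],
    [-0.001,0,0.004],
    [-0.001,0,0.004],
    [0,0,0],
  ],
  yaw=[0,0,0,0],
)

```text
t: 35.1
position: [0.4314, -0.3043, 0.1338]
orientation: [3.141, 0.003, 1.831]
force: [-1.8, 2.6, 5.7]
opening: 0.0212
grip_force: 21.2
```

```bash
python3 blk.py
```

```text
t 35.1 block frame TCP a,b,z -0.009 0.0 0.1338 F [-1.8  2.6  5.7] open 0.0212 grip 21.2
side red handle 23 mean [-0.0152  0.0008  0.1016] dir [ 0.26   0.01  -0.965] lo [-0.0105 -0.0001  0.076 ] tilt deg from vert 15.1
top red 0
```

The brush is now well inside the hole. I'll release it so it can settle, then retreat upward.

>>> jog_arm(
  xyz=[
    [0,0,0],
    [0,0,0],
    [0,0,0],
    [0,0,0],
    [0,0,0],
    [0,0,0],
    [0,0,-0.02],
    [0,0,-0.04],
    [0,0,-0.04],
    [0,0,-0.04],
    [0,0,0],
    [0,0,0],
  ],
  yaw=[0,0,0,0,0,0,0,0,0,0,0,0],
  claw=1,
)

```text
t: 36.4
position: [0.4315, -0.3034, 0.2737]
orientation: [3.14, 0.003, 1.831]
force: [-0.1, -0.4, -0.9]
opening: 0.0853
grip_force: 0.0
```

```bash
cat > chk.py <<'E'
from h import *
B=np.array([.4337,-.313,0])
s=ctrl.get_state();print('t',round(s["t"],2),s["position"].round(3))
for n in("side","top"):
    im,dp=ctrl.camera(n);P=cloud(n,dp);e=P-B;a,b,z=e@u,e@v,P[...,2]
    q=(dp>0)&(np.hypot(a,b)<.06)&(z>.075)&(z<.215)
    for k in np.arange(.08,.215,.015):
        w=q&(abs(z-k)<.0075)
        if w.sum()>2: print(n,'z%.3f'%k,w.sum(),'a %.1f b %.1f wb %.1f'%(np.median(a[w])*1e3,np.median(b[w])*1e3,np.ptp(b[w])*1e3),'rgb',np.median(im[w],0))
    if q.any():print('zmax',np.percentile(z[q],99).round(4))
E
python3 chk.py
```

```text
t 36.4 [ 0.431 -0.303  0.274]
side z0.080 10 a -8.6 b -1.7 wb 13.1 rgb [114.5  33.5  20.5]
side z0.095 15 a -10.9 b 0.8 wb 10.7 rgb [109.  38.  32.]
side z0.110 11 a -13.6 b 1.5 wb 10.4 rgb [102.  32.  31.]
side z0.125 18 a -19.7 b -0.4 wb 16.5 rgb [99.5 71.  73. ]
side z0.140 24 a -23.0 b 1.3 wb 20.1 rgb [90.  84.  88.5]
side z0.155 27 a -23.8 b -1.5 wb 21.2 rgb [92. 81. 77.]
side z0.170 23 a -26.0 b -1.0 wb 20.6 rgb [108.  86.  56.]
side z0.185 40 a -26.9 b 0.2 wb 20.1 rgb [190.  147.5  94. ]
zmax 0.1919
top z0.095 3 a -11.4 b 5.6 wb 5.7 rgb [37. 17. 16.]
top z0.140 3 a -21.6 b 8.9 wb 11.7 rgb [40. 29. 25.]
top z0.155 5 a -25.4 b 6.6 wb 14.6 rgb [46. 36. 25.]
top z0.170 4 a -29.0 b 6.4 wb 10.8 rgb [80. 59. 37.]
top z0.185 46 a -22.3 b 1.4 wb 23.3 rgb [153.  116.   70.5]
zmax 0.1937
```

Bristle top is at about 187–190 mm, which puts the tip on the hole floor. The tilt is about 0.16 rad, under the 0.25 limit, and the arm is clear. Handing in.

```bash
python3 -c "
from rig import ctrl
print(ctrl.close_job())"
```

```text
the job is handed in; nothing more can be done
None
```

The red brush lay released in both notches of the rest, then was stood handle-down on the floor of the empty terracotta block and released. It slipped out and fell once before that and was picked up again. The job is handed in, but no verdict came back.

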